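# Fit a tube block to the heater-shaker and lock it with the T-key

## Robot

A 6-joint arm with a two-finger parallel gripper is mounted at the origin on a cart in front of the work surface, level with it; the furniture and walls round the work are solid. World frame = base frame: x ahead of the robot, y to its left, z up, the work surface at z = 0. Lengths are in m, angles in rad, forces in N, time in s.
With the tool pointing down it reaches from about 0.3 to 0.775 m from the base axis. Payload 14.6 kg.
Tool frame: the origin (TCP) lies at the very end of the fingers, on their centre line; the grasp point (between the pads) lies 19 mm behind it; z points along the fingers, y is the line along which they close (so a half turn about z gives the same grasp; the last joint's range is limited). The gripper opens to 94 mm and grips with 3 to 60 N. Pads are 16 mm wide; open, the fingers measure 119 mm over their backs; the gripper's body (75 mm by 177 mm) begins 78 mm behind the grasp point.
Start: joints at [1.228, 0.3, 1.521, -0, 1.321, -0.067], TCP at [0.15, 0.529, 0.205] pointing down, gripper open.
Joint ranges: [-3.03, 3.03], [-0.79, 2.21], [0.23, 2.52], [-1.04, 4.18], [0, 3.07], [-2.55, 2.55]. Speed limits (rad/s): [2.22, 2.22, 2.57, 3.14, 3.14, 3.14].

## Interface

Orientations are given as [roll, pitch, yaw] about the fixed x, y, z axes, in that order (R = Rz(yaw) Ry(pitch) Rx(roll)).
In Python, from station import ctrl gives the robot as it stands. The module is installed in compiled form; this text tells all that it offers.
- The arm moves only by the tool play_rows, never from a script. Its argument "commands" is a list of rows, each a list of 7 numbers: the shift along the tool's x, y, z in m, then the turn, a rotation vector about the tool's x, y, z in degrees, then the closure, from -1 (fully open) to 1 (shut). A call has 1 to 20 rows; each row shifts and turns the commanded pose from where the row before left it, along the tool's axes as they then stand; what a row does not reach is not made up. A row lasts 1/12 s, in which the tool goes at most 41.7 mm and 7.16 degrees, less where a joint would pass 70% of its speed; a pose out of reach is approached as far as the arm can. A call is refused whole if a number of a shift passes 0.0417 or a number of a turn 7.16, either way. A call with a gripper value outside its range is refused whole. The fingers move at their own pace and stop on an object; "force" is the grip in N (left out, the last holds). Time passes only in rows, so rows that do not move let the fingers close. It gives the time, the measured TCP pose, the force, the opening and the grip force at its end, in the units of the state.
- ctrl.get_obs(): the state, without advancing time (a new reading comes with each control period).
- ctrl.camera(name): name is "scene" or "top" or "wrist"; returns the picture (420x560x3 uint8, blue, green, red); there is no depth.
- ctrl.camera_model(name): a dict with "fx", "fy", "cx", "cy" (pixels), "rvec" (rotation vector, rad) and "tvec" (3), from world to camera coordinates, as OpenCV has them. Camera axes: x right, y down, z forward; pixel columns grow to the right and rows downward; lengths in m; the calibration is good to about 2 mm. A picture is of the moment at which its call begins: read the wrist's pose just before it. camera_model takes no time and is no camera call; for the wrist camera it gives the pose at the moment of the call.
- ctrl.hand_in(): hands the job in; it is judged then, once.
The state is a dict: "time_s": time; "qpos": joint angles; "joint_vel": joint speeds; "tau": joint torques, N m; "ee_pos": TCP position; "eef_rot": TCP orientation; "force": force on the tool from outside, world axes, zero at the start; "moment": the same for the moment, N m; "grip_width": finger opening in m; "grip_force": force on a finger pad.
Only numpy, scipy, OpenCV 4.12 (cv2) and the standard library are available. Lean on these libraries where they do the work, as an engineer would, in place of code of your own. Each camera call takes 0.05 s, during which the arm holds its last target. There are 200 camera calls.

## Task

Fit the loose aluminium tube block onto the heater-shaker: set it over the two studs and the lock head so that it lies fully down on the stage. Then push the square tip of the T-handled key all the way into the socket of the lock head and turn it clockwise to its stop, about a quarter turn, so that the head lies across the slot and holds the block. Finally pull the key out and put it back upright in its stand.

Things in the scene. Friction and masses are not known exactly. Their poses are not given: they have to be found in the camera images.
- stage_center (a point): Centre of the top face of the heater-shaker's aluminium stage (140 mm along x, 94 along y), 70 mm above the worktop; z up. The shaker is a fixed white box, 206 (x) by 160 (y) mm, its flat top 8 mm below the stage, its control panel on the -x side. Two upright steel studs stand on the stage, see stud_tip_a; the lock head stands in its middle.
- stud_tip_a (a point): Top of the stud at x = -46 mm, y = 0 from stage_center; the other stands at x = +46 mm. Both are 10 mm in diameter and 12 mm high, tapering to 4 mm over the last 5 mm.
- lock_socket (a point): Centre of the mouth of the square socket in the lock head's top, 35.5 mm above the stage; z up, axes turn with the head. The head is a captive steel turn-lock, oblong with round ends, 42 (its x) by 24 (its y) by 20 mm high, underside 15.5 mm above the stage on a 21 mm thick stem. Socket 14 mm square, sides along the head's x and y, 18 mm deep.
- lock_head (a joint): Angle of the lock head: 0 = open, lengthwise along the shaker's x (the block can go on or off); grows as it turns clockwise seen from above; stop at 1.30 rad = locked across the block's slot. Held by friction (0.1 N m), stays where it is left.
- block_center (a point): Centre, half-way up, of the loose bare aluminium tube block, 120 (x) by 60 (y) by 48 mm high, 0.4 kg, z up, the same either way round. Its flat sides can be gripped across the 60 mm at the middle. Open-topped well in its middle, 54 (x) by 50 (y) mm, floor 14 mm thick. The small dark tube holes at both ends of its top play no part.
- block_underside (a point): Centre of the block's underside, 24 mm below block_center, same axes; it meets stage_center when the block is fully down. In the underside: round 13 mm holes, 14 mm deep, at x = +46 and -46 mm for the studs; in the middle a slot, 48 (x) by 30 (y) mm, through the floor into the well for the lock head.
- key_handle (a point): Centre of the T-key's handle: a grey bar with flat sides, 84 mm along the key's x, 16 mm thick along its y, 22 mm high. The key stands upright in its stand at the start, z up, 119 mm long, 0.16 kg; below the handle a 14 mm round steel shaft and a collar 29 mm in diameter.
- key_tip (a point): Middle of the end face of the key's square tip, on its axis 108 mm below key_handle. Tip 12 mm square, sides along the key's x and y, 17 mm long up to the collar, the last 6 mm tapering to 5 mm. Fully in the lock socket the collar rests on the lock head; the key then has about 10 degrees of play either way before it drives the head.
- stand_hole (a point): Centre of the mouth of the round hole in the key stand's top face, 36 mm above the worktop; z up. The stand is a fixed grey block 70 x 70 mm on a black foot 80 x 80 x 10 mm; hole 22 mm in diameter, 26 mm deep. The key's tip hangs in the hole and its collar rests on the top face.
Not all that is in view belongs to the job. What is shaped like the part that bears block_center but red is not meant.

How it is judged:
By the outcome, as a careful person would: the job done as asked, in the order asked, and still so for the second after the job is handed in, with the robot touching nothing.
It also fails if it takes over 70 s, if anything falls off the work surface, if the arm or the gripper's body presses on something with over 40 N, if the wrist force passes 120 N, or if a joint passes its speed limit or range.

## Working session

There is one attempt and no reset: what is moved stays moved. The work goes in short steps, Python scripts to look and compute and a tool call to move; the robot and the scene stay as the last step left them, time stands still between calls to the robot, and variables do not carry over. Pictures are saved under pics/ and viewed, at most 11 in all, crops included, and the job is handed in when it is done.

Besides the shell and the picture viewer there is one more tool, called after ">>>" by a JSON object that holds its "method" and its "body". play_rows: Moves the arm, as the interface text tells. Its arguments: {"type":"object","properties":{"commands":{"type":"array","items":{"type":"array","items":{"type":"number"}}},"force":{"type":"number"}},"required":["commands"]}

```bash
mkdir -p pics; cat > h.py <<'E'
import numpy as np, cv2
from station import ctrl
def cam(n):
    m=ctrl.camera_model(n); K=np.array([[m['fx'],0,m['cx']],[0,m['fy'],m['cy']],[0,0,1.]])
    return K,np.array(m['rvec'],float).ravel(),np.array(m['tvec'],float).ravel()
def proj(n,P,c=None):
    K,r,t=c or cam(n); return cv2.projectPoints(np.float64(P).reshape(-1,1,3),r,t,K,None)[0].reshape(-1,2)
def ray(n,uv,z,c=None):
    K,r,t=c or cam(n); R=cv2.Rodrigues(r)[0]; uv=np.float64(uv).reshape(-1,2)
    d=(R.T@np.linalg.inv(K)@np.c_[uv,np.ones(len(uv))].T).T; o=-R.T@t
    return o+d*((z-o[2])/d[:,2])[:,None]
def snap(n,f): 
    im=ctrl.camera(n); cv2.imwrite('pics/'+f,im); return im
E
python3 - <<'E'
from h import *
a=snap('scene','s1.png');b=snap('top','t1.png')
for n in('scene','top'):
    K,r,t=cam(n);R=cv2.Rodrigues(r)[0];print(n,K[0,0],-R.T@t,R[2])
print(ctrl.get_obs())
E
```

```text
scene 484.67638526901027 [-0.17586579 -0.26493901  0.75847667] [ 0.62605354  0.33979207 -0.70185349]
top 412.1751275437392 [0.31066221 0.05216832 1.17452279] [ 0.09812567  0.02566977 -0.99484291]
{'time_s': 0.1, 'qpos': array([ 1.22838794e+00,  3.00428495e-01,  1.52152047e+00,  8.70935668e-07,
        1.32067952e+00, -6.66083233e-02]), 'joint_vel': array([-6.62191068e-04, -2.05131377e-03, -9.17210509e-04,  1.68160626e-03,
        1.90708402e-05, -5.95354586e-04]), 'tau': array([ 9.74011527e-04, -5.32633138e+01, -3.53299284e+01,  7.10514723e-02,
        2.33949046e-02, -2.48246309e-06]), 'ee_pos': array([0.14970339, 0.52899372, 0.20493534]), 'eef_rot': array([-3.14055917e+00, -6.97857792e-05,  2.86579234e+00]), 'force': array([-0.42647461, -0.91249454, -0.23608106]), 'moment': array([ 0.00219716, -0.02505852,  0.05182385]), 'grip_force': 0.0, 'grip_width': 0.09378594734247551}
```

View pics/s1.png

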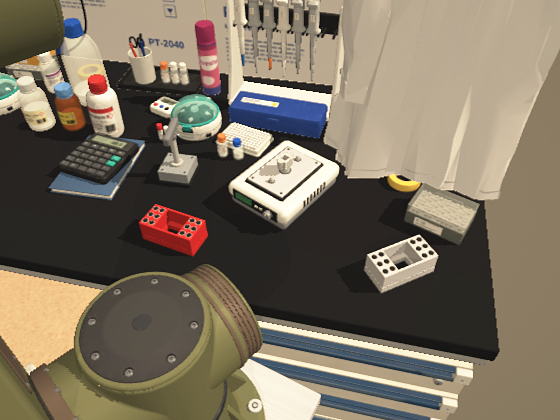

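View pics/t1.png

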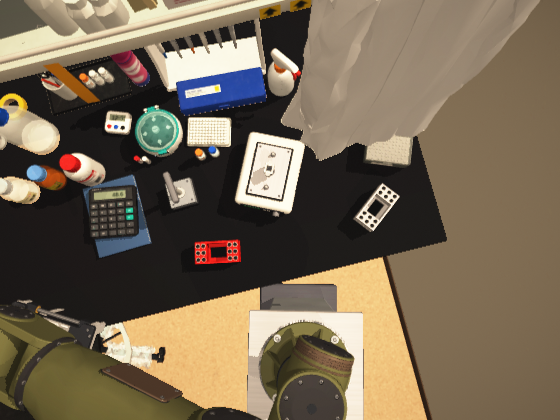

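The scene shows the shaker at scene (285,183), the bare block at (400,262), and the key in its stand at (178,165). In the top view they are at (270,172), (377,207) and (180,190). I'll zoom in on these.

```bash
python3 - <<'E'
import cv2,numpy as np
a=cv2.imread('pics/s1.png');b=cv2.imread('pics/t1.png')
def c(i,x,y,w=66,h=74): return cv2.resize(i[y:y+h,x:x+w],(w*4,h*4),interpolation=cv2.INTER_CUBIC)
m=np.vstack([np.hstack([c(b,345,170),c(b,237,132),c(b,150,150)]),np.hstack([c(a,364,226),c(a,250,138),c(a,145,112)])])
cv2.imwrite('pics/m1.png',m);print(m.shape)
E
```

```text
(592, 792, 3)
```

View pics/m1.png

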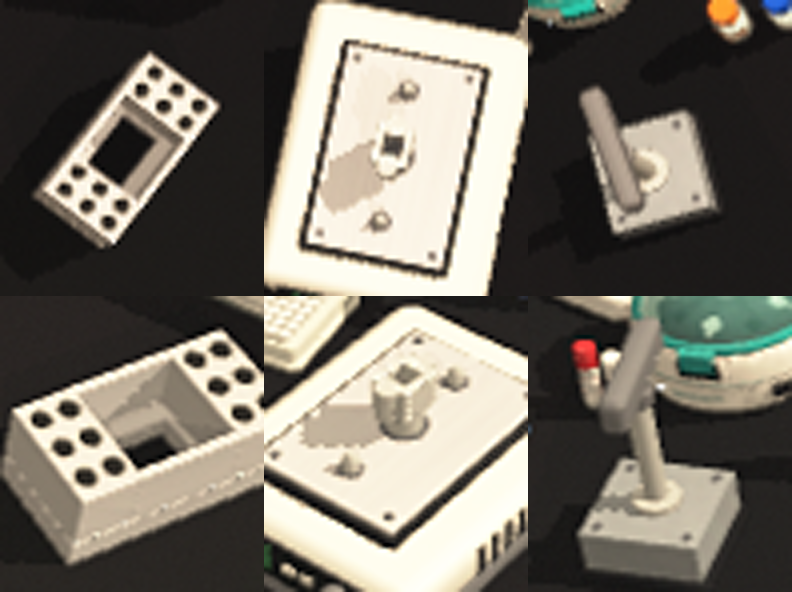

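```bash
cat > m.py <<'E'
from h import *
from scipy.optimize import least_squares as LS
O={'t':[(345,170),(237,132),(150,150)],'s':[(364,226),(250,138),(145,112)]}
def px(v,i,x,y):
    y2=y-(296 if v=='s' else 0); ox,oy=O[v][i]
    return np.array([ox+(x-264*i+.5)/4-.5, oy+(y2+.5)/4-.5])
N={'t':'top','s':'scene'}; C={v:cam(N[v]) for v in N}
def fit(obs,x0):  # obs: (view,idx,x,y,local xyz)
    def f(p,out=False):
        c,s=np.cos(p[2]),np.sin(p[2]); r=[]
        for v,i,x,y,L in obs:
            W=[p[0]+c*L[0]-s*L[1],p[1]+s*L[0]+c*L[1],L[2]]
            r.append(proj(None,W,C[v])[0]-px(v,i,x,y))
        return np.ravel(r)
    s=LS(f,x0); print(s.x.round(4),np.degrees(s.x[2]).round(1),'res',s.fun.round(1)); return s.x
if __name__=='__main__':
    # rough
    for v,i,x,y,z in [('t',0,130,147,.048),('t',1,394,146,.1055),('t',1,409,90,.082),('t',1,380,220,.082),('t',2,648,170,.045),('t',2,590,95,.138),('t',2,630,205,.138),
       ('s',1,455,370,.082),('s',1,349,462,.082),('s',1,407,375,.1055),('s',2,655,325,.138),('s',2,612,415,.138),('s',2,655,495,.045)]:
        print(v,i,ray(None,px(v,i,x,y),z,C[v])[0].round(4))
    a,b=.06,.03
    fit([('t',0,151,52,(a,b,.048)),('t',0,219,102,(a,-b,.048)),('t',0,108,240,(-a,-b,.048)),('t',0,40,190,(-a,b,.048)),
         ('s',0,18,410,(-a,b,.048)),('s',0,222,330,(a,b,.048)),('s',0,82,498,(-a,-b,.048)),('s',0,72,562,(-a,-b,0))],[.35,-.25,-.6])
    fit([('t',1,394,146,(0,0,.1055)),('t',1,409,90,(.046,0,.082)),('t',1,380,220,(-.046,0,.082)),('s',1,407,375,(0,0,.1055)),('s',1,455,369,(.046,0,.082)),('s',1,349,461,(-.046,0,.082)),
      ('t',1,345,42,(.0715,.0485,.07)),('t',1,488,68,(.0715,-.0485,.07)),('t',1,444,274,(-.0715,-.0485,.07)),('t',1,302,246,(-.0715,.0485,.07))],[.4,.1,-.2])
E
python3 m.py
```

```text
t 0 [ 0.4419 -0.1912  0.048 ]
t 1 [0.5327 0.1037 0.1055]
t 1 [0.5761 0.0954 0.082 ]
t 1 [0.4871 0.1132 0.082 ]
t 2 [0.4744 0.3546 0.045 ]
t 2 [0.5091 0.3692 0.138 ]
t 2 [0.4383 0.3404 0.138 ]
s 1 [0.5751 0.0955 0.082 ]
s 1 [0.4816 0.1109 0.082 ]
s 1 [0.5336 0.1037 0.1055]
s 2 [0.5065 0.3623 0.138 ]
s 2 [0.4297 0.3331 0.138 ]
s 2 [0.4712 0.3542 0.045 ]
[ 0.443  -0.192  -0.6569] -37.6 res [-0.4 -0.4  0.1  0.6  1.2  0.3  0.6 -0.8 -1.2 -0.7  0.5 -0.7  0.4  0.7
 -0.7  0.2]
[ 0.5319  0.1043 -0.1845] -10.6 res [-0.2  0.3 -0.2 -0.4  0.2  0.2 -0.6  0.4  0.3 -0.3  0.4 -1.4  0.6  0.4
 -0.5  0.6  0.1  0.   0.5  0. ]
```

Both views agree to a few mm. The block is at (0.443, -0.192) with yaw -37.6°, the stage at (0.532, 0.104) with yaw -10.6°, and the key axis at about (0.473, 0.354). I'll move above the block.

>>> {"method": "play_rows", "body": {"commands": [[0, 0, 0, 0, 0, 5.4, -1], [0, 0, 0, 0, 0, 5.5, -1], [0, 0, 0, 0, 0, 5.5, -1], [0, 0, 0, 0, 0, 5.4, -1], [-0.0306, -0.0178, 0, 0, 0, 0, -1], [-0.0306, -0.0178, 0, 0, 0, 0, -1], [-0.0306, -0.0178, 0, 0, 0, 0, -1], [-0.0306, -0.0178, 0, 0, 0, 0, -1], [-0.0306, -0.0178, 0, 0, 0, 0, -1], [-0.0306, -0.0178, 0, 0, 0, 0, -1], [-0.0306, -0.0178, 0, 0, 0, 0, -1], [-0.0306, -0.0178, 0, 0, 0, 0, -1], [-0.0306, -0.0178, 0, 0, 0, 0, -1], [-0.0306, -0.0178, 0, 0, 0, 0, -1], [-0.0306, -0.0178, 0, 0, 0, 0, -1], [-0.0306, -0.0178, 0, 0, 0, 0, -1]]}}

```text
time_s: 1.43
ee_pos: [0.3104, 0.1343, 0.2055]
eef_rot: [3.141, 0.0, 2.486]
force: [1.7, 0.4, 1.3]
grip_width: 0.094
grip_force: 0.0
```

>>> {"method": "play_rows", "body": {"commands": [[-0.0306, -0.0178, 0, 0, 0, 0, -1], [-0.0306, -0.0178, 0, 0, 0, 0, -1], [-0.0306, -0.0178, 0, 0, 0, 0, -1], [-0.0306, -0.0178, 0, 0, 0, 0, -1], [-0.0306, -0.0178, 0, 0, 0, 0, -1], [-0.0306, -0.0178, 0, 0, 0, 0, -1], [-0.0306, -0.0178, 0, 0, 0, 0, -1], [-0.0306, -0.0178, 0, 0, 0, 0, -1], [-0.0306, -0.0178, 0, 0, 0, 0, -1], [-0.0306, -0.0178, 0, 0, 0, 0, -1], [0, 0, 0, 0, 0, 0, -1], [0, 0, 0, 0, 0, 0, -1]]}}

```text
time_s: 2.43
ee_pos: [0.444, -0.1927, 0.2046]
eef_rot: [-3.141, -0.002, 2.483]
force: [-0.5, 0.1, -0.1]
grip_width: 0.0941
grip_force: 0.0
```

```bash
python3 - <<'E'
from h import *
o=ctrl.get_obs();print(o['time_s'],o['ee_pos'],np.degrees(o['eef_rot']))
c=cam('wrist');im=snap('wrist','w1.png');np.savez('w1.npz',K=c[0],r=c[1],t=c[2])
E
```

```text
2.4333 [ 0.443979   -0.19271635  0.20460809] [-1.79984946e+02 -9.79828480e-02  1.42275094e+02]
```

View pics/w1.png

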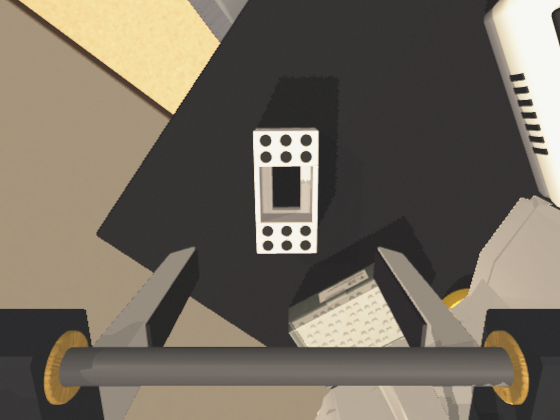

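The wrist view shows the block aligned with the fingers, with its top corners near (254,130), (318,129), (317,252) and (257,253).

```bash
python3 - <<'E'
from h import *
d=np.load('w1.npz');c=(d['K'],d['r'],d['t'])
P=ray(None,[(254.5,131),(318,130),(316.5,252.5),(257.5,252.5)],.048,c);print(P.round(4),P.mean(0).round(4))
print(np.linalg.norm(P-np.roll(P,-1,0),axis=1).round(4))
e=((P[2]+P[3])-(P[0]+P[1]));print(np.degrees(np.arctan2(e[1],e[0])))
E
```

```text
[[ 0.3779 -0.177   0.048 ]
 [ 0.4124 -0.131   0.048 ]
 [ 0.5073 -0.2027  0.048 ]
 [ 0.4713 -0.2491  0.048 ]] [ 0.4422 -0.19    0.048 ]
[0.0576 0.1189 0.0587 0.118 ]
-37.37575333947012
```

>>> {"method": "play_rows", "body": {"commands": [[0.002, 0.0004, 0.034, 0, 0, 0, -1], [0, 0, 0.034, 0, 0, 0, -1], [0, 0, 0.034, 0, 0, 0, -1], [0, 0, 0.034, 0, 0, 0, -1], [0, 0, 0.034, 0, 0, 0, -1], [0, 0, 0.0266, 0, 0, 0, -1], [0, 0, 0, 0, 0, 0, -1], [0, 0, 0, 0, 0, 0, 1], [0, 0, 0, 0, 0, 0, 1], [0, 0, 0, 0, 0, 0, 1], [0, 0, 0, 0, 0, 0, 1], [0, 0, 0, 0, 0, 0, 1], [0, 0, 0, 0, 0, 0, 1], [0, 0, 0, 0, 0, 0, 1], [0, 0, 0, 0, 0, 0, 1]], "force": 25}}

```text
time_s: 3.73
ee_pos: [0.4432, -0.1905, 0.0098]
eef_rot: [3.142, 0.001, 2.485]
force: [-2.0, 0.5, 8.6]
grip_width: 0.0601
grip_force: 25.0
```

```bash
python3 - <<'E'
from h import *
for z in (0,.1,.25): print(z,ray('top',[(318,160),(300,125),(350,148),(375,130)],z)[:,:2].round(3).tolist(), ray('scene',[(335,148),(345,165),(388,175),(425,185)],z)[:,:2].round(3).tolist())
E
```

```text
0 [[0.58, -0.032], [0.684, 0.021], [0.617, -0.125], [0.671, -0.197]] [[0.738, 0.07], [0.689, 0.022], [0.701, -0.082], [0.707, -0.169]]
0.1 [[0.557, -0.025], [0.652, 0.024], [0.591, -0.11], [0.64, -0.176]] [[0.618, 0.025], [0.575, -0.016], [0.586, -0.106], [0.591, -0.182]]
0.25 [[0.523, -0.014], [0.604, 0.028], [0.551, -0.087], [0.594, -0.144]] [[0.437, -0.041], [0.404, -0.073], [0.412, -0.142], [0.416, -0.201]]
```

>>> {"method": "play_rows", "body": {"commands": [[0, 0, -0.03, 0, 0, 0, 1], [0, 0, -0.03, 0, 0, 0, 1], [0, 0, -0.03, 0, 0, 0, 1], [0, 0, -0.03, 0, 0, 0, 1], [0, 0, -0.03, 0, 0, 0, 1], [0, 0, -0.01, 0, 0, 0, 1], [0, 0, 0, 0, 0, 0, 1]]}}

```text
time_s: 4.32
ee_pos: [0.4436, -0.1907, 0.1707]
eef_rot: [3.141, 0.004, 2.485]
force: [0.5, 0.7, -3.2]
grip_width: 0.0602
grip_force: 25.0
```

>>> {"method": "play_rows", "body": {"commands": [[0, 0, 0, 0, 0, -6.8, 1], [0, 0, 0, 0, 0, -6.7, 1], [0, 0, 0, 0, 0, -6.8, 1], [0, 0, 0, 0, 0, -6.7, 1], [0.01, 0.0306, 0, 0, 0, 0, 1], [0.01, 0.0306, 0, 0, 0, 0, 1], [0.01, 0.0306, 0, 0, 0, 0, 1], [0, 0.0306, 0, 0, 0, 0, 1], [0, 0.0306, 0, 0, 0, 0, 1], [0, 0.0306, 0, 0, 0, 0, 1], [-0.0156, 0.0306, 0, 0, 0, 0, 1], [-0.0156, 0.0306, 0, 0, 0, 0, 1], [-0.0156, 0.0306, 0, 0, 0, 0, 1], [-0.0157, 0.0308, 0, 0, 0, 0, 1], [0, 0, 0, 0, 0, 0, 1], [0, 0, 0, 0, 0, 0, 1], [0, 0, 0, 0, 0, 0, 1]]}}

```text
time_s: 5.73
ee_pos: [0.5302, 0.1044, 0.1668]
eef_rot: [-3.14, -0.003, 2.957]
force: [-0.9, 0.1, -3.1]
grip_width: 0.0598
grip_force: 25.0
```

```bash
python3 - <<'E'
from h import *
o=ctrl.get_obs();print(o['time_s'],o['ee_pos'],np.degrees(o['eef_rot']))
c=cam('wrist');im=snap('wrist','w2.png');np.savez('w2.npz',K=c[0],r=c[1],t=c[2])
E
```

```text
5.7333 [0.53016812 0.10435952 0.16675388] [-1.79932322e+02 -1.77927408e-01  1.69413189e+02]
```

View pics/w2.png

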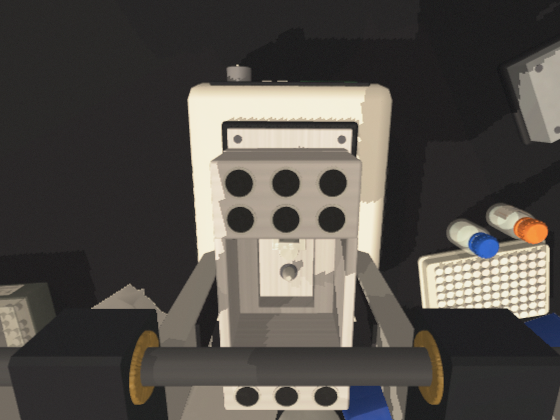

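The wrist view shows the block held over the shaker. Stage screws are at (238,139) and (342,139), the far stage edge at row ~127, and the -x stud is visible through the slot at (289,270). I'll compare these with the estimate.

```bash
python3 - <<'E'
from h import *
d=np.load('w2.npz');c=(d['K'],d['r'],d['t'])
def W(x,y,z,p=(.5319,.1043,-.1845)): 
    C,S=np.cos(p[2]),np.sin(p[2]); return [p[0]+C*x-S*y,p[1]+S*x+C*y,z]
q=[W(-.070,-.047,.07),W(-.070,.047,.07),W(-.046,0,.082),W(0,0,.1055),W(.046,0,.082)]
print(proj(None,q,c).round(1))
b=(.5302,.1044,np.radians(-10.59)); zb=.1668-.0098
print('block top',proj(None,[W(-.06,-.03,zb+.048,b),W(-.06,.03,zb+.048,b),W(.06,.03,zb+.048,b),W(.06,-.03,zb+.048,b)],c).round(1))
for x,y,z in[(227,127.5,.07),(353,127.5,.07),(289,270,.08)]: 
    P=ray(None,(x,y),z,c)[0];C,S=np.cos(.1845),np.sin(.1845);v=P-[.5319,.1043,0];print(P.round(4),(C*v[0]-S*v[1]).round(4),(S*v[0]+C*v[1]).round(4))
E
```

```text
[[222.2 126.2]
 [348.8 126.1]
 [285.5 160.6]
 [285.5 230.8]
 [285.6 276.3]]
block top [[207.4 161.1]
 [361.5 161. ]
 [347.6 412.5]
 [222.1 412.5]]
[0.456  0.0742 0.07  ] -0.069 -0.0435
[0.4733 0.1663 0.07  ] -0.069 0.0502
[0.5732 0.0993 0.08  ] 0.0415 0.0027
```

```bash
python3 - <<'E'
import cv2
a=cv2.imread('pics/w2.png')[110:305,195:375];cv2.imwrite('pics/w2c.png',cv2.resize(a,None,fx=3,fy=3,interpolation=cv2.INTER_CUBIC))
E
```

```text
(no output)
```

View pics/w2c.png

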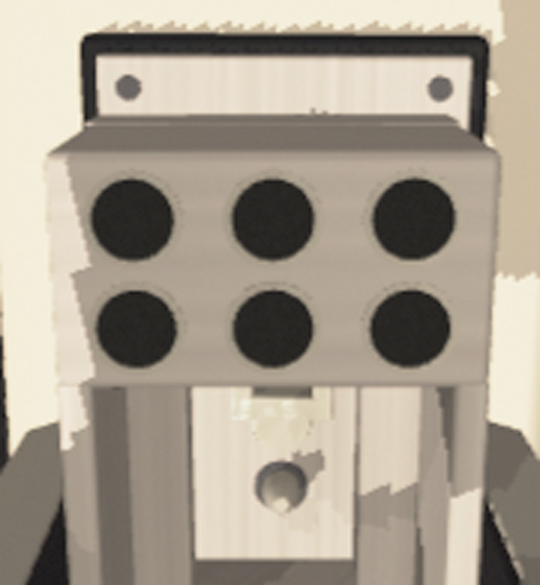

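>>> {"method": "play_rows", "body": {"commands": [[-0.0017, 0.0027, 0, 0, 0, 0, 1], [0, 0, 0.02, 0, 0, 0, 1], [0, 0, 0.02, 0, 0, 0, 1], [0, 0, 0.01, 0, 0, 0, 1], [0, 0, 0.01, 0, 0, 0, 1], [0, 0, 0.005, 0, 0, 0, 1], [0, 0, 0.004, 0, 0, 0, 1], [0, 0, 0, 0, 0, 0, 1], [0, 0, 0, 0, 0, 0, 1]]}}

```text
time_s: 6.53
ee_pos: [0.5336, 0.1071, 0.1004]
eef_rot: [3.141, 0.001, 2.956]
force: [1.1, 0.6, -3.4]
grip_width: 0.0599
grip_force: 25.0
```

>>> {"method": "play_rows", "body": {"commands": [[0.0006, 0, 0.003, 0, 0, 0, 1], [0, 0, 0.003, 0, 0, 0, 1], [0, 0, 0.003, 0, 0, 0, 1], [0, 0, 0.003, 0, 0, 0, 1], [0, 0, 0, 0, 0, 0, 1]]}}

```text
time_s: 6.95
ee_pos: [0.5326, 0.1071, 0.0873]
eef_rot: [-3.141, -0.0, 2.957]
force: [1.1, -0.6, -4.5]
grip_width: 0.0598
grip_force: 25.0
```

>>> {"method": "play_rows", "body": {"commands": [[0, 0, 0.002, 0, 0, 0, 1], [0, 0, 0.002, 0, 0, 0, 1], [0, 0, 0.002, 0, 0, 0, 1], [0, 0, 0, 0, 0, 0, 1]]}}

```text
time_s: 7.28
ee_pos: [0.5331, 0.1069, 0.0817]
eef_rot: [-3.141, 0.001, 2.956]
force: [3.8, -3.7, -4.3]
grip_width: 0.0597
grip_force: 25.0
```

>>> {"method": "play_rows", "body": {"commands": [[0, 0, 0.001, 0, 0, 0, 1], [0, 0, 0.001, 0, 0, 0, 1], [0, 0, 0, 0, 0, 0, 1], [0, 0, 0, 0, 0, 0, 1]]}}

```text
time_s: 7.62
ee_pos: [0.5331, 0.107, 0.08]
eef_rot: [-3.142, 0.001, 2.956]
force: [4.2, -5.6, -2.1]
grip_width: 0.0597
grip_force: 25.0
```

>>> {"method": "play_rows", "body": {"commands": [[0, 0, 0.001, 0, 0, 0, 1], [0, 0, 0, 0, 0, 0, 1], [0, 0, 0.001, 0, 0, 0, 1], [0, 0, 0, 0, 0, 0, 1]]}}

```text
time_s: 7.95
ee_pos: [0.5332, 0.1069, 0.0798]
eef_rot: [3.142, 0.002, 2.956]
force: [-6.3, -5.2, 18.8]
grip_width: 0.06
grip_force: 25.0
```

The block seated at the expected height with about 19 N of contact. I'll release it and go to the key.

>>> {"method": "play_rows", "body": {"commands": [[0, 0, -0.001, 0, 0, 0, -1], [0, 0, 0, 0, 0, 0, -1], [0, 0, 0, 0, 0, 0, -1], [0, 0, 0, 0, 0, 0, -1], [0, 0, 0, 0, 0, 0, -1], [0, 0, -0.02, 0, 0, 0, -1], [0, 0, -0.035, 0, 0, 0, -1], [0, 0, -0.035, 0, 0, 0, -1], [0, 0, -0.035, 0, 0, 0, -1], [0, 0, -0.035, 0, 0, 0, -1]]}}

```text
time_s: 8.78
ee_pos: [0.5323, 0.1072, 0.2405]
eef_rot: [3.142, -0.0, 2.957]
force: [0.2, -0.2, 0.0]
grip_width: 0.0937
grip_force: 0.0
```

>>> {"method": "play_rows", "body": {"commands": [[0, 0, 0, 0, 0, -6.4, -1], [0, 0, 0, 0, 0, -6.4, -1], [0, 0, 0, 0, 0, -6.4, -1], [0, 0, 0, 0, 0, -6.4, -1], [0, 0, 0, 0, 0, -6.5, -1], [-0.0044, 0.0315, 0, 0, 0, 0, -1], [-0.0044, 0.0315, 0, 0, 0, 0, -1], [-0.0044, 0.0315, 0, 0, 0, 0, -1], [-0.0044, 0.0315, 0, 0, 0, 0, -1], [-0.0044, 0.0315, 0, 0, 0, 0, -1], [-0.0043, 0.0315, 0, 0, 0, 0, -1], [-0.0043, 0.0315, 0, 0, 0, 0, -1], [-0.0043, 0.0317, 0, 0, 0, 0, -1], [0, 0, 0, 0, 0, 0, -1], [0, 0, 0, 0, 0, 0, -1]]}}

```text
time_s: 10.03
ee_pos: [0.4721, 0.3557, 0.2383]
eef_rot: [-3.141, -0.001, -2.764]
force: [0.9, -0.8, -0.1]
grip_width: 0.094
grip_force: 0.0
```

```bash
python3 - <<'E'
from h import *
o=ctrl.get_obs();print(o['time_s'],o['ee_pos'],np.degrees(o['eef_rot']))
c=cam('wrist');im=snap('wrist','w3.png');np.savez('w3.npz',K=c[0],r=c[1],t=c[2])
s=snap('scene','s3.png')
t=cv2.resize(s[135:235,225:345],None,fx=2,fy=2)
m=np.zeros((420,800,3),np.uint8);m[:,:560]=im;m[:200,560:]=t;cv2.imwrite('pics/m3.png',m)
E
```

```text
10.0333 [0.47206332 0.3557147  0.23828794] [-1.79992345e+02 -5.00017672e-02 -1.58362205e+02]
```

View pics/m3.png

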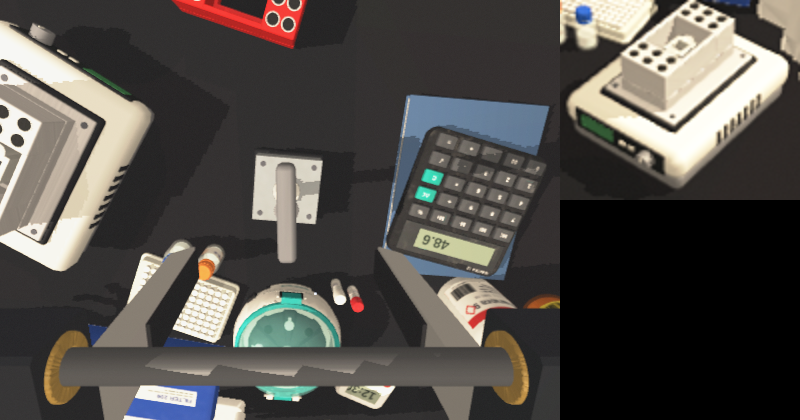

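The block lies flat on the stage in the scene crop. The wrist view shows the key handle along column 286.5, rows 163–263, aligned with the tool.

```bash
python3 - <<'E'
from h import *
d=np.load('w3.npz');c=(d['K'],d['r'],d['t'])
P=ray(None,[(286.8,163),(286.8,263)],.138,c);print(P.round(4),P.mean(0),np.linalg.norm(P[0]-P[1]))
e=P[1]-P[0];print(np.degrees(np.arctan2(e[1],e[0])))
E
```

```text
[[0.4345 0.3423 0.138 ]
 [0.5121 0.3731 0.138 ]] [0.47334353 0.35768295 0.138     ] 0.08349589952163496
21.642814931075055
```

>>> {"method": "play_rows", "body": {"commands": [[-0.0018, 0.001, 0.02, 0, 0, 0, -1], [0, 0, 0.03, 0, 0, 0, -1], [0, 0, 0.03, 0, 0, 0, -1], [0, 0, 0.03, 0, 0, 0, -1], [0, 0, 0.02, 0, 0, 0, -1], [0, 0, 0, 0, 0, 0, -1], [0, 0, 0, 0, 0, 0, 1], [0, 0, 0, 0, 0, 0, 1], [0, 0, 0, 0, 0, 0, 1], [0, 0, 0, 0, 0, 0, 1], [0, 0, 0, 0, 0, 0, 1], [0, 0, 0, 0, 0, 0, 1], [0, 0, 0, 0, 0, 0, 1], [0, 0, 0, 0, 0, 0, 1], [0, 0, 0, 0, 0, 0, 1], [0, 0, 0, 0, 0, 0, 1]], "force": 40}}

```text
time_s: 11.47
ee_pos: [0.4741, 0.3562, 0.1088]
eef_rot: [3.142, -0.0, -2.766]
force: [-0.0, -0.3, 0.8]
grip_width: 0.0308
grip_force: 0.0
```

>>> {"method": "play_rows", "body": {"commands": [[0, 0, 0, 0, 0, 0, 1], [0, 0, 0, 0, 0, 0, 1], [0, 0, 0, 0, 0, 0, 1], [0, 0, 0, 0, 0, 0, 1], [0, 0, 0, 0, 0, 0, 1], [0, 0, 0, 0, 0, 0, 1]]}}

```text
time_s: 11.97
ee_pos: [0.4741, 0.3562, 0.1088]
eef_rot: [3.142, 0.0, -2.766]
force: [-0.7, 0.8, 0.2]
grip_width: 0.019
grip_force: 40.0
```

>>> {"method": "play_rows", "body": {"commands": [[0, 0, 0, 0, 0, 0, 1], [0, 0, 0, 0, 0, 0, 1], [0, 0, 0, 0, 0, 0, 1]]}}

```text
time_s: 12.22
ee_pos: [0.4741, 0.3562, 0.1088]
eef_rot: [-3.142, -0.0, -2.766]
force: [0.1, 0.2, -0.5]
grip_width: 0.0192
grip_force: 40.0
```

```bash
python3 - <<'E'
from h import *
im=snap('wrist','w4.png');s=snap('scene','s4.png')
m=np.zeros((560,800,3),np.uint8);m[:400]=cv2.resize(im[130:330,80:480],None,fx=2,fy=2);m[400:,:400]=cv2.resize(s[110:190,100:300],None,fx=2,fy=2);cv2.imwrite('pics/m4.png',m)
E
```

```text
(no output)
```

View pics/m4.png

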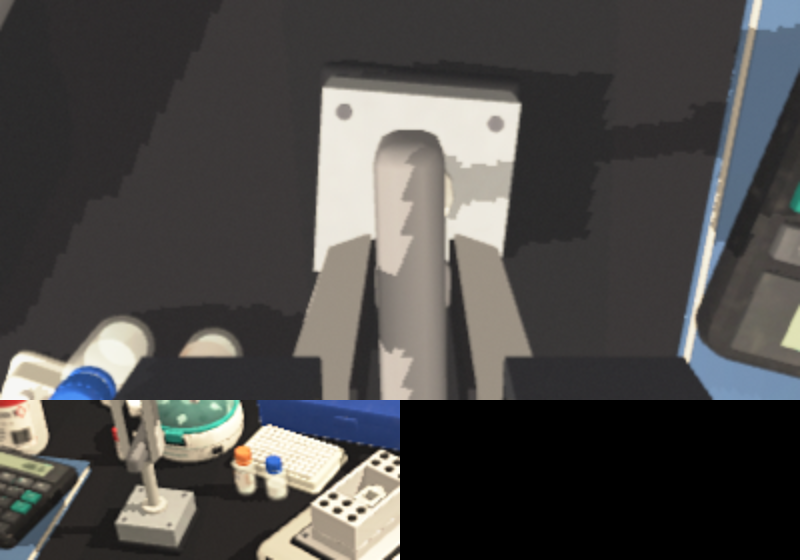

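>>> {"method": "play_rows", "body": {"commands": [[0, 0, -0.015, 0, 0, 0, 1], [0, 0, -0.03, 0, 0, 0, 1], [0, 0, -0.03, 0, 0, 0, 1], [0, 0, -0.03, 0, 0, 0, 1], [0, 0, -0.03, 0, 0, 0, 1], [0, 0, 0, 0, 0, 6.4, 1], [0, 0, 0, 0, 0, 6.4, 1], [0, 0, 0, 0, 0, 6.4, 1], [0, 0, 0, 0, 0, 6.4, 1], [0, 0, 0, 0, 0, 6.5, 1], [-0.013, -0.0293, 0, 0, 0, 0, 1], [-0.013, -0.0293, 0, 0, 0, 0, 1], [-0.013, -0.0293, 0, 0, 0, 0, 1], [-0.013, -0.0293, 0, 0, 0, 0, 1], [-0.013, -0.0293, 0, 0, 0, 0, 1], [-0.013, -0.0293, 0, 0, 0, 0, 1], [-0.013, -0.0292, 0, 0, 0, 0, 1], [-0.013, -0.0292, 0, 0, 0, 0, 1], [0, 0, 0, 0, 0, 0, 1], [0, 0, 0, 0, 0, 0, 1]]}}

```text
time_s: 13.98
ee_pos: [0.5333, 0.1056, 0.2437]
eef_rot: [-3.141, -0.0, 2.954]
force: [0.3, -0.3, -1.4]
grip_width: 0.019
grip_force: 40.0
```

```bash
python3 - <<'E'
from h import *
o=ctrl.get_obs();print(o['time_s'],o['ee_pos'],np.degrees(o['eef_rot']),o['grip_width'],o['force'])
w=snap('wrist','w5.png');s=snap('scene','s5.png');t=snap('top','t5.png')
m=np.zeros((600,800,3),np.uint8);m[:300,:400]=cv2.resize(w,(400,300));m[:600,400:]=cv2.resize(s[90:240,235:335],None,fx=4,fy=4,interpolation=cv2.INTER_CUBIC);m[300:,:400]=cv2.resize(t[120:220,205:338],(400,300));cv2.imwrite('pics/m5.png',m)
p=o['ee_pos']; 
for z in (p[2]+.019,p[2]-.0725,p[2]-.089): print(proj('scene',[p[0],p[1],z]))
print(proj('scene',[.5332,.1069,.1055]))
E
```

```text
13.9833 [0.53333347 0.10562079 0.2436798 ] [-1.79992404e+02 -2.07660773e-02  1.69251518e+02] 0.018975299192000673 [ 0.26195438 -0.25711328 -1.44560617]
[[284.41615857  92.58882269]]
[[284.48527524 131.95122508]]
[[284.49678815 138.50790483]]
[[283.96589722 157.0342542 ]]
```

View pics/m5.png

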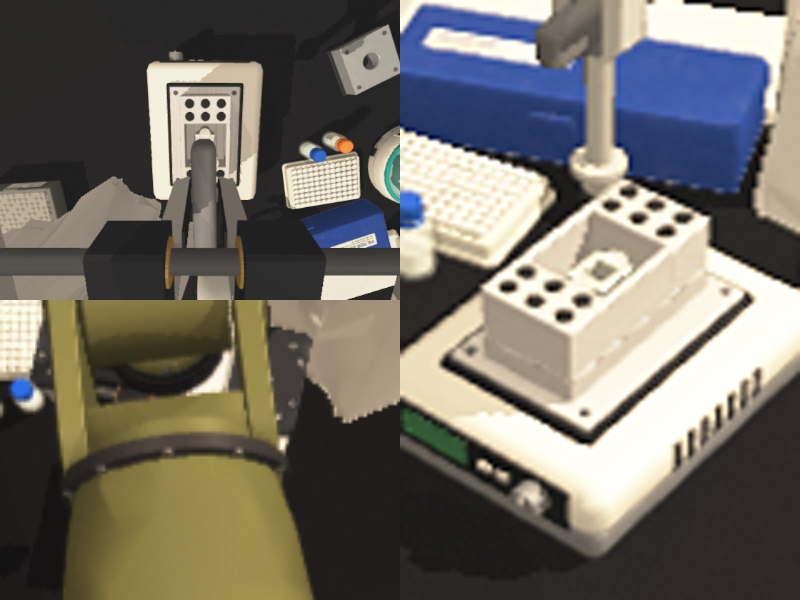

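The key hangs vertical directly over the lock; the shaft is at scene column 284.7 and the socket at about (285.6,157.6). I'll descend in steps and check the force.

>>> {"method": "play_rows", "body": {"commands": [[0, 0, 0.02, 0, 0, 0, 1], [0, 0, 0.015, 0, 0, 0, 1], [0, 0, 0.008, 0, 0, 0, 1], [0, 0, 0.004, 0, 0, 0, 1], [0, 0, 0.002, 0, 0, 0, 1], [0, 0, 0.002, 0, 0, 0, 1], [0, 0, 0, 0, 0, 0, 1]]}}

```text
time_s: 14.72
ee_pos: [0.5333, 0.107, 0.1932]
eef_rot: [3.141, 0.001, 2.957]
force: [-0.7, 0.6, -0.5]
grip_width: 0.0192
grip_force: 40.0
```

>>> {"method": "play_rows", "body": {"commands": [[0, 0, 0.002, 0, 0, 0, 1], [0, 0, 0.001, 0, 0, 0, 1], [0, 0, 0, 0, 0, 0, 1]]}}

```text
time_s: 14.97
ee_pos: [0.5332, 0.1068, 0.1899]
eef_rot: [-3.142, 0.0, 2.957]
force: [0.1, -0.7, -1.2]
grip_width: 0.0189
grip_force: 40.0
```

>>> {"method": "play_rows", "body": {"commands": [[0, 0, 0.002, 0, 0, 0, 1], [0, 0, 0.002, 0, 0, 0, 1], [0, 0, 0, 0, 0, 0, 1]]}}

```text
time_s: 15.22
ee_pos: [0.5331, 0.1068, 0.1854]
eef_rot: [-3.141, -0.001, 2.956]
force: [0.0, -0.4, -2.7]
grip_width: 0.0196
grip_force: 40.0
```

>>> {"method": "play_rows", "body": {"commands": [[0, 0, 0.002, 0, 0, 0, 1], [0, 0, 0.002, 0, 0, 0, 1], [0, 0, 0, 0, 0, 0, 1]]}}

```text
time_s: 15.47
ee_pos: [0.533, 0.1068, 0.1814]
eef_rot: [-3.141, -0.001, 2.957]
force: [-0.1, -1.1, -1.8]
grip_width: 0.0192
grip_force: 40.0
```

>>> {"method": "play_rows", "body": {"commands": [[0, 0, 0.002, 0, 0, 0, 1], [0, 0, 0.001, 0, 0, 0, 1], [0, 0, 0, 0, 0, 0, 1], [0, 0, 0, 0, 0, 0, 1]]}}

```text
time_s: 15.8
ee_pos: [0.5331, 0.1068, 0.1787]
eef_rot: [-3.142, -0.0, 2.957]
force: [-0.2, -1.1, -2.7]
grip_width: 0.0191
grip_force: 40.0
```

>>> {"method": "play_rows", "body": {"commands": [[0, 0, 0.001, 0, 0, 0, 1], [0, 0, 0, 0, 0, 0, 1], [0, 0, 0, 0, 0, 0, 1]]}}

```text
time_s: 16.05
ee_pos: [0.5334, 0.1069, 0.1782]
eef_rot: [3.141, 0.001, 2.957]
force: [-1.1, -1.1, 2.9]
grip_width: 0.0189
grip_force: 40.0
```

Fully seated, with the collar in contact at the expected height. Now I'll turn it clockwise.

>>> {"method": "play_rows", "body": {"commands": [[0, 0, 0, 0, 0, 5, 1], [0, 0, 0, 0, 0, 5, 1], [0, 0, 0, 0, 0, 5, 1], [0, 0, 0, 0, 0, 5, 1], [0, 0, 0, 0, 0, 5, 1], [0, 0, 0, 0, 0, 5, 1], [0, 0, 0, 0, 0, 5, 1], [0, 0, 0, 0, 0, 5, 1], [0, 0, 0, 0, 0, 5, 1], [0, 0, 0, 0, 0, 5, 1], [0, 0, 0, 0, 0, 5, 1], [0, 0, 0, 0, 0, 5, 1], [0, 0, 0, 0, 0, 5, 1], [0, 0, 0, 0, 0, 5, 1], [0, 0, 0, 0, 0, 4, 1], [0, 0, 0, 0, 0, 0, 1]]}}

```text
time_s: 17.38
ee_pos: [0.5334, 0.107, 0.1782]
eef_rot: [3.141, -0.0, 1.662]
force: [0.4, -0.2, 2.8]
grip_width: 0.0192
grip_force: 40.0
```

```bash
python3 -c "
from h import *
o=ctrl.get_obs();print(o['moment'],o['force'],np.degrees(o['eef_rot']))"
```

```text
[-0.07554507  0.03295164 -0.01890616] [ 0.38811022 -0.23400944  2.76449581] [ 1.79945037e+02 -1.38842646e-02  9.52164196e+01]
```

>>> {"method": "play_rows", "body": {"commands": [[0, 0, 0, 0, 0, 3, 1], [0, 0, 0, 0, 0, 3, 1], [0, 0, 0, 0, 0, 2, 1], [0, 0, 0, 0, 0, 0, 1]]}}

```text
time_s: 17.72
ee_pos: [0.5335, 0.107, 0.1782]
eef_rot: [3.141, -0.0, 1.526]
force: [1.3, 1.3, 4.2]
grip_width: 0.0195
grip_force: 40.0
```

```bash
python3 -c "
from h import *
o=ctrl.get_obs();print(o['moment'],o['force'],np.degrees(o['eef_rot']))"
```

```text
[ 0.07612708 -0.07879163  0.1200077 ] [1.25709057 1.27170133 4.24749399] [ 1.79942322e+02 -1.84749311e-02  8.74490550e+01]
```

>>> {"method": "play_rows", "body": {"commands": [[0, 0, 0, 0, 0, 2, 1], [0, 0, 0, 0, 0, 2, 1], [0, 0, 0, 0, 0, 0, 1]]}}

```text
time_s: 17.97
ee_pos: [0.5335, 0.107, 0.1782]
eef_rot: [3.141, -0.0, 1.457]
force: [1.9, -0.3, 4.8]
grip_width: 0.0193
grip_force: 40.0
```

```bash
python3 -c "
from h import *
o=ctrl.get_obs();print(o['moment'],o['force'],np.degrees(o['eef_rot']))"
```

```text
[-0.03008072 -0.079093    0.08925272] [ 1.90931116 -0.25274321  4.77355872] [ 1.79947261e+02 -1.79840126e-02  8.34778536e+01]
```

>>> {"method": "play_rows", "body": {"commands": [[0, 0, 0, 0, 0, 2, 1], [0, 0, 0, 0, 0, 2, 1], [0, 0, 0, 0, 0, 0, 1]]}}

```text
time_s: 18.22
ee_pos: [0.5335, 0.1069, 0.1782]
eef_rot: [3.141, -0.0, 1.387]
force: [1.2, 1.0, 4.9]
grip_width: 0.0191
grip_force: 40.0
```

```bash
python3 -c "
from h import *
o=ctrl.get_obs();print(o['moment'],o['force'],np.degrees(o['eef_rot']))"
```

```text
[-0.05425775 -0.21620044  0.08565366] [1.20923332 0.96633726 4.89728486] [ 1.79942711e+02 -2.03595791e-02  7.94856980e+01]
```

>>> {"method": "play_rows", "body": {"commands": [[0, 0, 0, 0, 0, 2, 1], [0, 0, 0, 0, 0, 2, 1], [0, 0, 0, 0, 0, 0, 1]]}}

```text
time_s: 18.47
ee_pos: [0.5335, 0.1069, 0.1782]
eef_rot: [3.141, -0.0, 1.318]
force: [1.5, 0.1, 5.3]
grip_width: 0.0189
grip_force: 40.0
```

```bash
python3 -c "
from h import *
o=ctrl.get_obs();print(o['moment'],o['force'],np.degrees(o['eef_rot']))"
```

```text
[-0.01722977 -0.15639184  0.18219658] [1.48965198 0.11589205 5.2779311 ] [ 1.79947257e+02 -1.71386827e-02  7.54969138e+01]
```

>>> {"method": "play_rows", "body": {"commands": [[0, 0, 0, 0, 0, 2, 1], [0, 0, 0, 0, 0, 2, 1], [0, 0, 0, 0, 0, 0, 1]]}}

```text
time_s: 18.72
ee_pos: [0.5335, 0.1069, 0.1782]
eef_rot: [3.141, -0.0, 1.248]
force: [0.4, -0.2, 5.6]
grip_width: 0.0194
grip_force: 40.0
```

```bash
python3 - <<'E'
from h import *
o=ctrl.get_obs();print(o['moment'],o['force'],np.degrees(o['eef_rot']),o['qpos'])
w=snap('wrist','w6.png');s=snap('scene','s6.png')
m=np.zeros((600,800,3),np.uint8);m[:300,:400]=cv2.resize(w,(400,300));m[:600,400:]=cv2.resize(s[90:240,235:335],None,fx=4,fy=4,interpolation=cv2.INTER_CUBIC);m[300:,:400]=cv2.resize(w[190:340,180:380],(400,300));cv2.imwrite('pics/m6.png',m)
E
```

```text
[-0.02500098 -0.14975263  0.29320353] [ 0.39940169 -0.16381096  5.56696304] [ 1.79946140e+02 -1.95700120e-02  7.15075262e+01] [ 1.30536220e-01  3.09675200e-01  1.57330110e+00 -1.09944130e-04
  1.25762168e+00  4.53324756e-01]
```

View pics/m6.png

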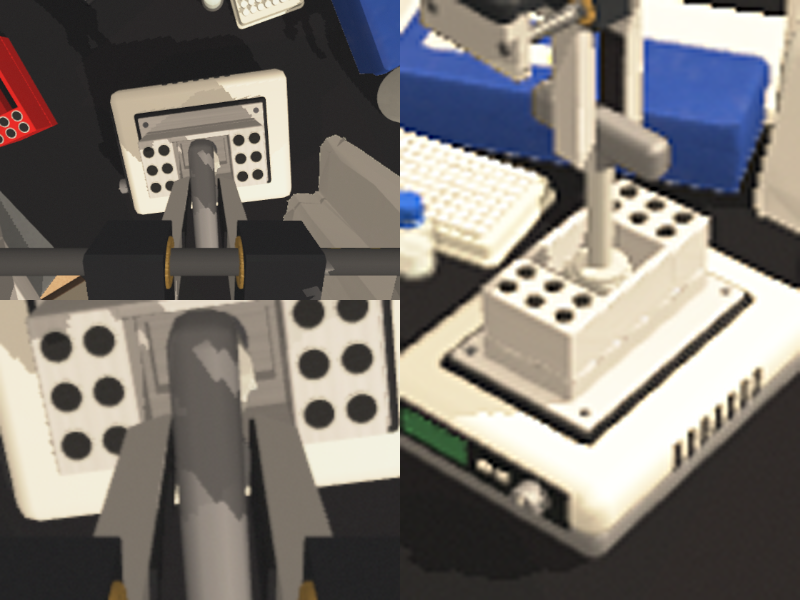

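Torque rises linearly (0.09 → 0.18 → 0.29 N·m) above the 0.1 N·m friction, so the head is at its stop. I'll back off into the play and pull the key out.

>>> {"method": "play_rows", "body": {"commands": [[0, 0, 0, 0, 0, -5, 1], [0, 0, 0, 0, 0, -5, 1], [0, 0, 0, 0, 0, -5, 1], [0, 0, 0, 0, 0, -3, 1], [0, 0, 0, 0, 0, 0, 1]]}}

```text
time_s: 19.23
ee_pos: [0.5333, 0.1069, 0.1782]
eef_rot: [3.141, -0.0, 1.568]
force: [0.2, 0.5, 6.1]
grip_width: 0.0192
grip_force: 40.0
```

```bash
python3 -c "
from h import *
o=ctrl.get_obs();print(o['moment'],o['force'],np.degrees(o['eef_rot']))"
```

```text
[ 0.02440981  0.13030037 -0.01637347] [0.20162368 0.47234058 6.10763342] [ 1.79980333e+02 -1.12256620e-02  8.98212467e+01]
```

>>> {"method": "play_rows", "body": {"commands": [[0, 0, -0.003, 0, 0, 0, 1], [0, 0, -0.005, 0, 0, 0, 1], [0, 0, -0.008, 0, 0, 0, 1], [0, 0, -0.01, 0, 0, 0, 1], [0, 0, 0, 0, 0, 0, 1]]}}

```text
time_s: 19.65
ee_pos: [0.5339, 0.107, 0.2062]
eef_rot: [3.139, -0.0, 1.561]
force: [0.7, 0.6, -1.0]
grip_width: 0.0194
grip_force: 40.0
```

>>> {"method": "play_rows", "body": {"commands": [[0, 0, -0.02, 0, 0, -7, 1], [0, 0, -0.02, 0, 0, -7, 1], [0, 0, 0, 0, 0, -7, 1], [0, 0, 0, 0, 0, -7, 1], [0, 0, 0, 0, 0, -7, 1], [0, 0, 0, 0, 0, -7, 1], [0, 0, 0, 0, 0, -7, 1], [0, 0, 0, 0, 0, -7, 1], [0, 0, 0, 0, 0, -7, 1], [0, 0, 0, 0, 0, -7, 1], [0, 0, 0, 0, 0, -7, 1], [0, 0, 0, 0, 0, -7, 1], [0, 0, 0, 0, 0, -7, 1], [0, 0, 0, 0, 0, -7, 1], [0, 0, 0, 0, 0, -7, 1], [0, 0, 0, 0, 0, -7, 1], [0, 0, 0, 0, 0, 0, 1]]}}

```text
time_s: 21.07
ee_pos: [0.5331, 0.1069, 0.2439]
eef_rot: [3.142, -0.0, -2.762]
force: [-0.4, -0.2, -1.9]
grip_width: 0.0191
grip_force: 40.0
```

>>> {"method": "play_rows", "body": {"commands": [[-0.0045, 0.0317, 0, 0, 0, 0, 1], [-0.0045, 0.0317, 0, 0, 0, 0, 1], [-0.0045, 0.0317, 0, 0, 0, 0, 1], [-0.0045, 0.0317, 0, 0, 0, 0, 1], [-0.0045, 0.0317, 0, 0, 0, 0, 1], [-0.0045, 0.0317, 0, 0, 0, 0, 1], [-0.0045, 0.0317, 0, 0, 0, 0, 1], [-0.0045, 0.0317, 0, 0, 0, 0, 1], [0, 0, 0, 0, 0, 0, 1], [0, 0, 0, 0, 0, 0, 1]]}}

```text
time_s: 21.9
ee_pos: [0.4735, 0.3573, 0.2435]
eef_rot: [-3.141, -0.001, -2.769]
force: [0.4, -0.6, -1.5]
grip_width: 0.0188
grip_force: 40.0
```

```bash
python3 - <<'E'
from h import *
o=ctrl.get_obs();print(o['time_s'],o['ee_pos'],np.degrees(o['eef_rot']))
d=np.load('w3.npz');c=(d['K'],d['r'],d['t'])
P=ray(None,[(256,149),(323,157),(316,224),(252,215)],.036,c);print(P.round(4),P.mean(0),np.linalg.norm(P-np.roll(P,-1,0),axis=1))
# dark hole near expected place in a fresh scene picture
s=snap('scene','s7.png');u=proj('scene',[[.4741,.3562,.036],[.4741,.3562,.01]]);print(u)
x,y=u[0].astype(int);print(s[y-9:y+10,x-12:x+13].mean(2).astype(int))
E
```

```text
21.9 [0.47351495 0.35726468 0.24348219] [-1.79989717e+02 -3.63745666e-02 -1.58678100e+02]
[[0.4458 0.3124 0.036 ]
 [0.4277 0.3807 0.036 ]
 [0.4983 0.4026 0.036 ]
 [0.5146 0.3333 0.036 ]] [0.47160943 0.35726095 0.036     ] [0.07065089 0.07393137 0.07120145 0.07192767]
[[177.03828259 163.39216389]
 [178.76902105 171.87011062]]
[[ 34  44 132 200 171 129 159 204 199 194 194 196 193 192 193 193 192 179
  150 138  96  64  66  55  25]
 [ 31  91 176 200 159 121 165 201 199 199 199 200 200 199 200 201 202 201
  197 196 193 191 193 193 192]
 [ 67 147 202 201 196 192 197 200 199 200 199 198 197 197 199 199 200 201
  201 202 202 203 204 204 202]
 [129 201 203 199 199 200 199 199 199 200 200 198 198 197 199 198 199 198
  199 199 201 202 202 200 202]
 [174 204 198 196 196 198 198 197 198 198 199 199 199 198 198 199 199 199
  199 200 200 200 201 200 202]
 [201 200 198 198 198 199 199 198 198 198 199 201 202 203 203 203 201 199
  200 201 203 202 199 199 202]
 [202 200 199 199 200 200 200 199 199 201 204 198 192 180 170 179 195 203
  202 201 204 203 203 202 203]
 [200 200 199 199 199 199 200 202 220 
[... 522 characters left out ...]
94 177 144  88 102 130 165 198 202 204
  204 205 205 206 205 204 206]
 [199 198 199 200 200 200 201 203 204 203 200 195 197 199 203 206 203 204
  205 206 208 207 205 206 208]
 [198 198 198 199 200 201 203 204 205 206 206 207 207 206 205 202 202 203
  204 205 206 207 206 206 204]
 [200 199 200 200 200 200 201 202 202 203 202 203 203 204 204 204 203 204
  205 205 207 207 207 209 199]
 [204 201 201 200 199 201 201 201 201 200 201 202 203 202 202 203 204 205
  207 207 208 209 209 205 184]
 [206 205 204 203 203 202 201 202 201 201 203 204 203 203 202 202 203 206
  196 160 171 212 209 197 167]
 [150 172 186 185 193 207 206 206 206 204 206 206 207 204 202 202 202 199
  165 110 140 198 205 184 165]]
```

The hole in the scene picture is at about (177.7,163.3), versus a predicted (177.0,163.4). I'll lower the key.

>>> {"method": "play_rows", "body": {"commands": [[0, -0.0007, 0.02, 0, 0, 0, 1], [0, 0, 0.03, 0, 0, 0, 1], [0, 0, 0.03, 0, 0, 0, 1], [0, 0, 0.02, 0, 0, 0, 1], [0, 0, 0.012, 0, 0, 0, 1], [0, 0, 0, 0, 0, 0, 1]]}}

```text
time_s: 22.45
ee_pos: [0.4741, 0.3541, 0.1297]
eef_rot: [-3.141, -0.004, -2.771]
force: [0.3, -0.8, -2.4]
grip_width: 0.0189
grip_force: 40.0
```

>>> {"method": "play_rows", "body": {"commands": [[0, 0, 0.003, 0, 0, 0, 1], [0, 0, 0.003, 0, 0, 0, 1], [0, 0, 0, 0, 0, 0, 1]]}}

```text
time_s: 22.7
ee_pos: [0.4749, 0.3555, 0.1266]
eef_rot: [3.141, 0.001, -2.769]
force: [-0.1, 0.1, -2.3]
grip_width: 0.0193
grip_force: 40.0
```

>>> {"method": "play_rows", "body": {"commands": [[0, 0, 0.003, 0, 0, 0, 1], [0, 0, 0.003, 0, 0, 0, 1], [0, 0, 0.003, 0, 0, 0, 1], [0, 0, 0, 0, 0, 0, 1]]}}

```text
time_s: 23.03
ee_pos: [0.4742, 0.3553, 0.1162]
eef_rot: [-3.141, -0.001, -2.768]
force: [-0.4, 0.1, -1.9]
grip_width: 0.0189
grip_force: 40.0
```

In the hole, with no contact force. I'll lower until the collar touches.

>>> {"method": "play_rows", "body": {"commands": [[0, 0, 0.003, 0, 0, 0, 1], [0, 0, 0.002, 0, 0, 0, 1], [0, 0, 0.001, 0, 0, 0, 1], [0, 0, 0, 0, 0, 0, 1]]}}

```text
time_s: 23.37
ee_pos: [0.4743, 0.3554, 0.1105]
eef_rot: [-3.141, -0.0, -2.768]
force: [-0.7, 0.0, -2.1]
grip_width: 0.0189
grip_force: 40.0
```

>>> {"method": "play_rows", "body": {"commands": [[0, 0, 0.0015, 0, 0, 0, 1], [0, 0, 0, 0, 0, 0, 1], [0, 0, 0, 0, 0, 0, 1]]}}

```text
time_s: 23.62
ee_pos: [0.4744, 0.3555, 0.1093]
eef_rot: [-3.142, -0.0, -2.768]
force: [-0.9, -0.2, -2.0]
grip_width: 0.019
grip_force: 40.0
```

>>> {"method": "play_rows", "body": {"commands": [[0, 0, 0.001, 0, 0, 0, 1], [0, 0, 0, 0, 0, 0, 1], [0, 0, 0, 0, 0, 0, 1]]}}

```text
time_s: 23.87
ee_pos: [0.4746, 0.3556, 0.1088]
eef_rot: [3.141, 0.001, -2.768]
force: [-1.3, 1.1, 3.1]
grip_width: 0.0192
grip_force: 40.0
```

>>> {"method": "play_rows", "body": {"commands": [[0, 0, 0, 0, 0, 0, -1], [0, 0, 0, 0, 0, 0, -1], [0, 0, 0, 0, 0, 0, -1], [0, 0, 0, 0, 0, 0, -1], [0, 0, 0, 0, 0, 0, -1], [0, 0, 0, 0, 0, 0, -1], [0, 0, 0, 0, 0, 0, -1], [0, 0, 0, 0, 0, 0, -1], [0, 0, -0.02, 0, 0, 0, -1], [0, 0, -0.03, 0, 0, 0, -1], [0, 0, -0.04, 0, 0, 0, -1], [0, 0, -0.04, 0, 0, 0, -1], [0, 0, 0, 0, 0, 0, -1], [0, 0, 0, 0, 0, 0, -1]]}}

```text
time_s: 25.03
ee_pos: [0.475, 0.3559, 0.2405]
eef_rot: [3.141, 0.004, -2.768]
force: [0.3, 0.2, -1.0]
grip_width: 0.0939
grip_force: 0.0
```

```bash
python3 - <<'E'
from h import *
w=snap('wrist','w8.png');s=snap('scene','s8.png')
m=np.zeros((600,800,3),np.uint8);m[:300,:400]=cv2.resize(w,(400,300));m[:600,400:]=cv2.resize(s[110:230,245:325],(400,600),interpolation=cv2.INTER_CUBIC);m[300:,:400]=cv2.resize(s[110:200,120:240],(400,300));cv2.imwrite('pics/m8.png',m)
E
```

```text
(no output)
```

View pics/m8.png

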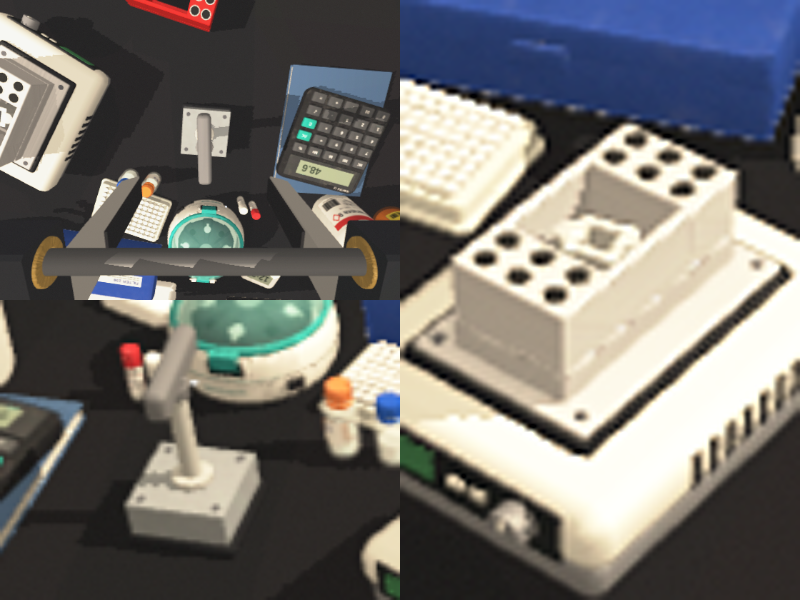

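The key stands upright in its stand, the block is flat on the stage, and the head lies across the slot at about (600,240) in the montage. Handing in.

```bash
python3 -c "
from station import ctrl
print(ctrl.hand_in())"
```

```text
the job is handed in; nothing more can be done
None
```

I handed the job in at about 25 s: the block lies flat on the stage, the lock head is turned clockwise to its stop across the slot, and the key is back upright in its stand; the hand-in returned no verdict.

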